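# Push a bearing block home in a drilling fixture and swing its arm shut

## Robot

A 7-joint arm with a two-finger parallel gripper is mounted at the origin on the work surface. World frame = base frame: x ahead of the robot, y to its left, z up, the work surface at z = 0. Lengths are in m, angles in rad, forces in N, time in s.
With the tool pointing down it reaches from about 0.425 to 0.875 m from the base axis. Payload 4.7 kg.
Tool frame: the origin (TCP) lies midway between the tips of the shut fingers; the grasp point (between the pads) lies 19 mm behind it; z points along the fingers, y is the direction in which the jaws open and shut (so a half turn about z gives the same grasp; the last joint's range is limited). The gripper opens to 87 mm and grips with 3 to 60 N. Pads are 19 mm wide; open, the fingers measure 117 mm over their backs; the gripper's body (75 mm by 190 mm) begins 51 mm behind the grasp point.
Start: joints at [1.126, 0.321, -0.07, 1.45, 0.023, 1.371, -0.057], TCP at [0.288, -0.583, 0.186] pointing down, gripper open.
Joint ranges: [-2.86, 2.86], [-0.3, 2.09], [-1.38, 1.24], [0.06, 2.45], [-1.56, 4.7], [0.09, 2.05], [-2.69, 2.69]. Speed limits (rad/s): [2.57, 2.57, 3.14, 3.14, 3.14, 3.14, 3.14].

## Interface

Orientations are given as a rotation vector (axis times angle).
In Python, from bench import get_state, eyes, job gives the robot as it stands. The module is installed in compiled form; this text tells all that it offers.
- The arm moves only by the shell command python3 -m jog 'ROWS' [FORCE]. ROWS is JSON, a list that holds one entry, the list of rows, each a list of 5 numbers: the opening, from 0 (shut) to 1 (fully open), then the shift along the tool's x, y, z in units of 40 mm (1.0 is 40 mm), then the turn about the tool's z in units of 5 degrees (1.0 is 5 degrees). In form: [[[jaw, dx, dy, dz, turn], ...]]. A call has 1 to 10 rows; each row shifts and turns the commanded pose from where the row before left it, along the tool's axes as they then stand; what a row does not reach is not made up. A row lasts 1/8 s, in which the tool goes at most 62.5 mm and 10.7 degrees, less where a joint would pass 70% of its speed; a pose out of reach is approached as far as the arm can. A call is refused whole if a number of a shift passes 1 or a number of a turn 1, either way. A call with a gripper value outside its range is refused whole. The fingers move at their own pace and stop on an object; FORCE is the grip in N (left out, the last holds). Time passes only in rows, so rows that do not move let the fingers close. It gives the time, the measured TCP pose, the force and the opening at its end, in the units of the state.
- get_state(): the state, without advancing time (a new reading comes with each control period).
- eyes.get_image(name): name is "scene" or "top"; returns (picture, depth): 400x640x3 uint8, red, green, blue; 400x640 float32, m along the optical axis (not along the pixel's ray), 0 where there is no reading.
- eyes.camera_params(name): a dict with "camera_matrix" (3x3 intrinsics, pixels), "k1" (the pictures are not rectified: a ray, as slopes to the right and down, at radius r is drawn at 1 + k1 r^2 times it, then the intrinsics apply), "pose" (4x4, takes a point from camera to world coordinates). Camera axes: x right, y down, z forward; pixel columns grow to the right and rows downward; lengths in m; the calibration is good to about 2 mm. A picture is of the moment at which its call begins. camera_params takes no time and is no camera call.
- job.close_job(): hands the job in, once; it reports no verdict.
The state is a dict: "time": time; "joint_positions": joint angles; "qd": joint speeds; "joint_torque": joint torques, N m; "position": TCP position; "tool_rot": TCP orientation; "ft_force": force on the tool from outside, world axes, zero at the start; "torque": the same for the moment, N m; "grip_width": opening from 0.0 (shut) to 1.0 (fully open).
Only numpy, scipy, OpenCV 4.12 (cv2) and the standard library are available. Lean on these libraries where they do the work, as an engineer would, in place of code of your own. Each camera call takes 0.05 s, during which the arm holds its last target. There are 200 camera calls.

## Task

Load the drilling fixture with your fingertips only, picking nothing up: push the aluminium block that lies in the fixture along its channel until it is fully home against the end stop. Then push the fixture's swing arm round until it lies across the channel behind the block and has come fully up against its stop. Never lift or tip the block, leave the spare block, the wrench and the socket on the bench where they are, and finish clear of everything.

Things in the scene. Friction and masses are not known exactly. Their poses are not given: they have to be found in the camera images.
- fixture: Drilling fixture bolted to the bench, fixed: dark steel plate 280 x 200 x 20 mm. Origin: centre of its underside, on the bench; z up, +x along the channel to the end stop. Below, (x, y) and z in mm are in this frame. Two steel rails, x -40 to 100, inner faces at y = +-23.25, outer +-35.25, tops z = 32. Between them the plate (z = 20) is the channel floor, open at its -x end.
- end_stop (a point): Middle of the top front (-x) edge of the end stop, a steel block at the far end of the channel: x = 100 to 125, y = -45 to 45, top z = 54 of the fixture. The block is home against its -x face.
- pillar (a point): Top centre of the stop pillar for the swing arm: a steel post of 14 mm diameter right of the channel, at (34, -70) of the fixture, top z = 47.
- block: Loose aluminium block between the rails, 70 x 44 x 30 mm (x, y, z), upright 22 mm bore, 0.15 to 0.31 kg. Origin: centre of its underside, z up, x along the channel. Top at z = 50 of the fixture, 18 mm above the rails; 1.25 mm play to each rail. Starts 25 to 50 mm short of the end stop (origin at fixture x = 15 to 40); home at x = 65, rear (-x) face then at x = 30.
- gate (a joint): Swing arm angle, rad, about a vertical pivot at (19, 60) of the fixture. 0 = shut, at the end of its travel: across the channel (to -y) against the pillar. At angle q it points along (-sin q, -cos q) of the fixture, so 1.57 = along -x, beside the channel. Travel 0 to 2.3, starts at 1.5 to 2.1. Friction of 0.15 N m holds it where left.
- gate_pivot (a point): On the swing arm's axis, top centre of its 16 mm bolt head, z = 55 of the fixture. The arm is a flat steel bar 14 mm wide, z = 35 to 47, reaching 140 mm from the axis, on a round foot of 26 mm diameter. It passes over the rails but not over the block: a block not home is in its way. Shut, its +x edge is at fixture x = 26, 4 mm behind a home block.
- gate_pin (a point): Top centre of the upright black pin (14 mm diameter, 30 mm tall above the arm, top at z = 77 of the fixture) near the arm's free end, 128 mm from the pivot.
- spare: Spare aluminium block of the same form as the one in the fixture (70 x 44 x 30 mm), lying loose on the bench to the fixture's right (-y). Origin: centre of its underside. To be left alone.
- wrench: Steel wrench, 170 mm long, lying loose on the bench close to the fixture's right (-y) side, origin under its middle, x along its length. To be left alone.
- socket: Steel deep socket, 30 mm diameter, 60 mm tall, standing loose on the bench to the left of the fixture's far end (+x, +y). Origin: centre of its underside. To be left alone.
Not all that is in view belongs to the job. Leave any green look-alike of the block alone.

How it is judged:
By the outcome, as a careful person would: the job done as asked, in the order asked, and still so for the second after the job is handed in, with the robot touching nothing.
It also fails if it takes over 48 s, if anything falls off the work surface, if the arm or the gripper's body presses on something with over 40 N, if the wrist force passes 120 N, or if a joint passes its speed limit or range.

## Working session

There is one attempt and no reset: what is moved stays moved. The work goes in short steps, Python scripts to look and compute and a shell command to move; the robot and the scene stay as the last step left them, time stands still between calls to the robot, and variables do not carry over. Pictures are saved under pics/ and viewed, about 8 in all and at most 12, crops included, and the job is handed in when it is done.

```bash
mkdir -p pics
cat > h.py <<'E'
import numpy as np, cv2
from bench import get_state, eyes, job
def snap(n,f):
    im,d=eyes.get_image(n); cv2.imwrite(f'pics/{f}.png',im[:,:,::-1]); np.save(f'pics/{f}.npy',d); return im,d
def ray(n,u,v):
    p=eyes.camera_params(n);K=np.array(p['camera_matrix']);T=np.array(p['pose'])
    xd=(u-K[0,2])/K[0,0];yd=(v-K[1,2])/K[1,1];x,y=xd,yd
    for _ in range(30):
        s=1+p['k1']*(x*x+y*y);x,y=xd/s,yd/s
    return T[:3,3],T[:3,:3]@np.array([x,y,1.])
def atz(n,u,v,z):
    o,r=ray(n,u,v);return o+r*(z-o[2])/r[2]
def atd(n,u,v,d):
    o,r=ray(n,u,v);return o+r*d
def proj(n,P):
    p=eyes.camera_params(n);K=np.array(p['camera_matrix']);T=np.array(p['pose'])
    c=T[:3,:3].T@(np.array(P)-T[:3,3]);x,y=c[:2]/c[2];s=1+p['k1']*(x*x+y*y)
    return K[0,0]*x*s+K[0,2],K[1,1]*y*s+K[1,2]
E
python3 - <<'E'
from h import *
for n in('top','scene'):
    snap(n,n+'0'); p=eyes.camera_params(n); print(n,np.round(p['pose'],3).tolist(),p['camera_matrix'],p['k1'])
s=get_state();print(s)
E
```

```text
top [[-0.099, -0.972, 0.214, 0.397], [-0.995, 0.095, -0.027, 0.009], [0.006, -0.216, -0.976, 1.029], [0.0, 0.0, 0.0, 1.0]] [[360.95281635   0.         323.21179014]
 [  0.         360.95281635 195.09655565]
 [  0.           0.           1.        ]] 0.004336636966289867
scene [[-0.339, 0.66, -0.67, 1.263], [0.941, 0.248, -0.231, 0.231], [0.014, -0.709, -0.705, 0.781], [0.0, 0.0, 0.0, 1.0]] [[454.09586495   0.         319.81776692]
 [  0.         454.09586495 203.635661  ]
 [  0.           0.           1.        ]] 0.00928523147563723
{'time': 0.1, 'joint_positions': array([ 1.12609032,  0.3217526 , -0.07010074,  1.45154288,  0.02262925,
        1.37076597, -0.05692467]), 'qd': array([ 6.32161625e-04, -9.85981391e-04, -5.19686935e-05, -2.32350632e-03,
        3.49603340e-04, -1.30238076e-03, -3.04391661e-04]), 'joint_torque': array([ 9.07262274e-04, -4.92572451e+01, -4.04931195e-01, -3.13399458e+01,
       -6.41367096e-02,  3.94761551e-02,  6.13189695e-05]), 'position': array([ 0.2875846 , -0.58231756,  0.18527371]), 'tool_rot': array([-3.05771584e+00, -7.14057299e-01,  7.73954556e-04]), 'ft_force': array([ 0.66233838, -0.13732998, -0.4197793 ]), 'torque': array([ 0.02624105, -0.02930854, -0.03656459]), 'grip_width': 1.0026513334393103}
```

View pics/top0.png

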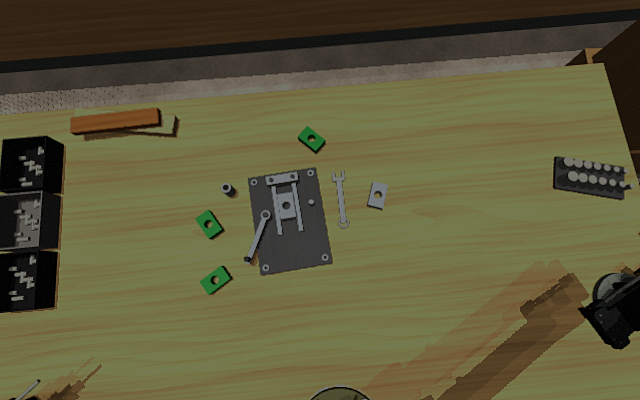

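View pics/scene0.png

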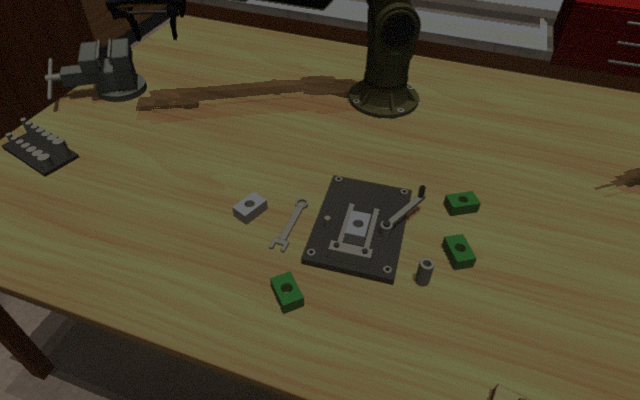

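The top view shows the fixture at about (290,220), with its end stop at (282,178), block at (286,205), pivot at (265,215) and pin at (249,260). The wrench is at (341,200), the spare at (377,196) and the socket at (229,189). I'll enlarge both views.

Run:
```python
import cv2,numpy as np
a=cv2.imread('pics/top0.png')[160:280,215:355];b=cv2.imread('pics/scene0.png')[165:290,290:440]
f=lambda i:cv2.convertScaleAbs(cv2.resize(i,None,fx=5,fy=5,interpolation=cv2.INTER_CUBIC),alpha=1.8)
cv2.imwrite('pics/topc.png',f(a));cv2.imwrite('pics/scc.png',f(b)[:600])
```

```text
(no output)
```

View pics/topc.png

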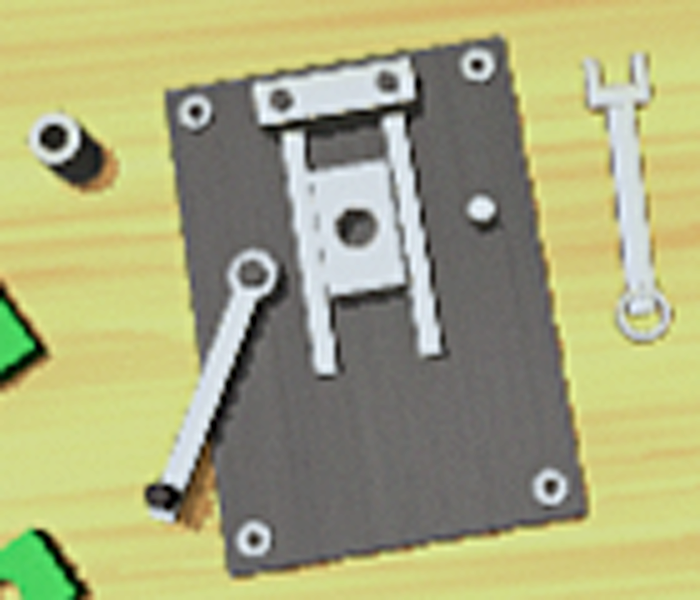

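View pics/scc.png

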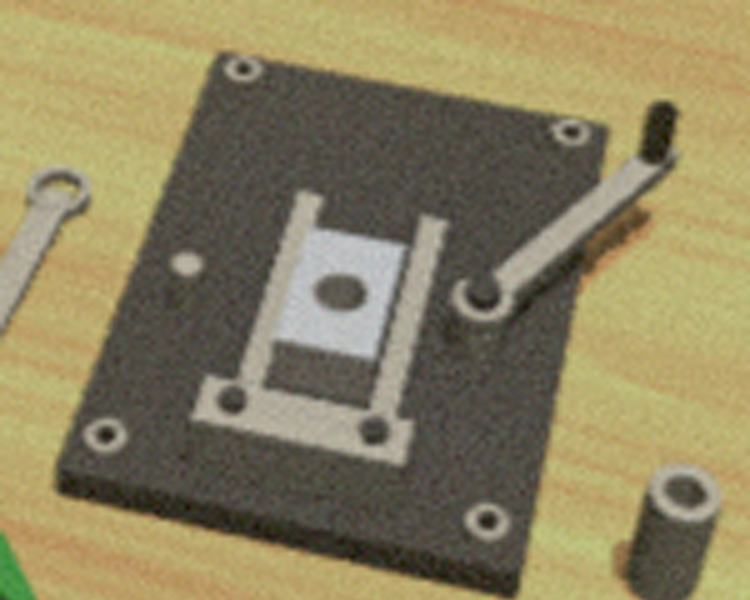

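```bash
cat > fit.py <<'E'
from h import *
from scipy.optimize import least_squares
C=lambda n,x,y:(np.array([x,y])-2)/5+((215,160) if n=='top' else (290,165))
F=[('top',165,92,140,100,20),('top',505,38,140,-100,20),('top',588,516,-140,-100,20),('top',230,577,-140,100,20),('top',482,210,34,-70,47),('top',252,272,19,60,55),
('scene',222,55,-140,-100,20),('scene',608,130,-140,100,20),('scene',62,468,140,-100,20),('scene',187,263,34,-70,47),('scene',485,287,19,60,55)]
W=[(atz(n,*C(n,x,y),Z/1e3),X,Y) for n,x,y,X,Y,Z in F]
R=lambda a:np.array([[np.cos(a),-np.sin(a)],[np.sin(a),np.cos(a)]])
res=lambda p:np.concatenate([p[:2]+R(p[2])@np.array([X,Y])/1e3-w[:2] for w,X,Y in W])
p=least_squares(res,[.55,.1,0]).x
E
python3 - <<'E'
from fit import *
print(p,np.round(res(p)*1e3,1).reshape(-1,2).tolist())
f=lambda n,x,y,z:np.round(1e3*R(p[2]).T@(atz(n,*C(n,x,y),z/1e3)[:2]-p[:2]),1)
for nm,n,x,y,z in [('bore','top',354,228,50),('bore','scene',341,292,50),('rearL','top',330,298,50),('rearR','top',408,288,50),('fr','top',385,160,50),('pin','top',163,490,77),('pin','scene',662,107,77)]:
    q=f(n,x,y,z);print(nm,n,q,'gateang',np.arctan2(-(q[0]-19),-(q[1]-60)), np.hypot(q[0]-19,q[1]-60))
E
```

```text
[0.55988397 0.08615245 0.07205845] [[2.4, 2.4], [3.5, 1.6], [1.3, 1.1], [0.2, 2.8], [1.6, 1.4], [1.1, 1.9], [-4.4, -4.4], [-4.6, -0.1], [-0.1, -4.9], [-0.8, -0.8], [-0.3, -1.1]]
bore top [33.6  0. ] gateang -0.2386943782194869 61.750789468637564
bore scene [35.4  0.7] gateang -0.2698158259381483 61.52601075967789
rearL top [-2.7 18.7] gateang 0.48377911713120864 46.65383156826457
rearR top [ -4.5 -24.2] gateang 0.2721715144741941 87.41790434459065
fr top [ 68.8 -22.7] gateang -0.5420183619388952 96.53667696787579
pin top [-92.3 116.5] gateang 2.0405348672787857 124.8196298664597
pin scene [-94.5 121.1] gateang 2.064632609544205 128.9009697403398
```

```bash
python3 -m jog '[[[0,0,0,0,1],[0,0,0,0,1],[0,0,0,0,1],[0,0,0,0,1],[0,0,0,0,0.44],[0,0.4,-0.9,0,0],[0,0.4,-0.9,0,0],[0,0.4,-0.9,0,0],[0,0.4,-0.9,0,0],[0,0.4,-0.9,0,0]]]' 40
cat >> fit.py <<'E'
from scipy.spatial.transform import Rotation as Ro
def st():
    s=get_state();q=R(p[2]).T@(s['position'][:2]-p[:2])*1e3
    m=Ro.from_rotvec(s['tool_rot']).as_matrix()
    print('t',round(s['time'],2),'fix',q.round(1),'z',round(s['position'][2]*1e3,1),'yaw_fix',np.degrees(np.arctan2(m[1,0],m[0,0])-p[2]).round(2),'tilt',m[:,2].round(3),'F',(s['ft_force']).round(1),'grip',round(s['grip_width'],3),'q7',s['joint_positions'][6].round(2))
E
python3 -c "
from fit import *;st()"
```

```text
time: 1.35
position: [0.3551, -0.3962, 0.1861]
tool_rot: [3.14, 0.113, -0.0]
ft_force: [0.4, 0.5, 0.2]
grip_width: 0.018
t 1.35 fix [-239.  -466.4] z 186.1 yaw_fix -0.01 tilt [-0. -0. -1.] F [0.4 0.5 0.2] grip 0.018 q7 -0.72
```

```bash
python3 -m jog '[[[0,0.415,-0.97,0,0],[0,0.415,-0.97,0,0],[0,0.415,-0.97,0,0],[0,0.415,-0.97,0,0],[0,0.415,-0.97,0,0],[0,0.415,-0.97,0,0],[0,0.415,-0.97,0,0],[0,0.415,-0.97,0,0],[0,0.415,-0.97,0,0],[0,0.415,-0.97,0,0]]]'
python3 -m jog '[[[0,0.415,-0.98,0.5,0],[0,0.415,-0.97,0.5,0],[0,0,0,1,0],[0,0,0,0.5,0],[0,0,0,0,0]]]'
python3 - <<'E'
from fit import *
st()
ims=[]
for n,P in(('top',(-10,10)),('scene',(0,0))):
    im,d=snap(n,n+'1');w=p[:2]+R(p[2])@np.array(P)/1e3
    u,v=map(int,proj(n,[*w,.05]));c=im[v-50:v+50,u-50:u+50,::-1]
    print(n,u-50,v-50);ims.append(cv2.convertScaleAbs(cv2.resize(c,(400,400),interpolation=cv2.INTER_CUBIC),alpha=1.8))
cv2.imwrite('pics/c1.png',np.hstack(ims))
E
```

```text
time: 2.6
position: [0.4929, 0.0025, 0.1862]
tool_rot: [3.139, 0.113, 0.0]
ft_force: [0.9, -0.3, 0.7]
grip_width: 0.005
time: 3.22
position: [0.5186, 0.0812, 0.0845]
tool_rot: [-3.14, -0.113, 0.006]
ft_force: [-0.1, -0.6, -0.0]
grip_width: 0.003
t 3.23 fix [-41.5  -1.9] z 84.5 yaw_fix -0.0 tilt [-0.004 -0.    -1.   ] F [-0.1 -0.6 -0. ] grip 0.003 q7 -1.8
top 234 171
scene 310 161
```

View pics/c1.png

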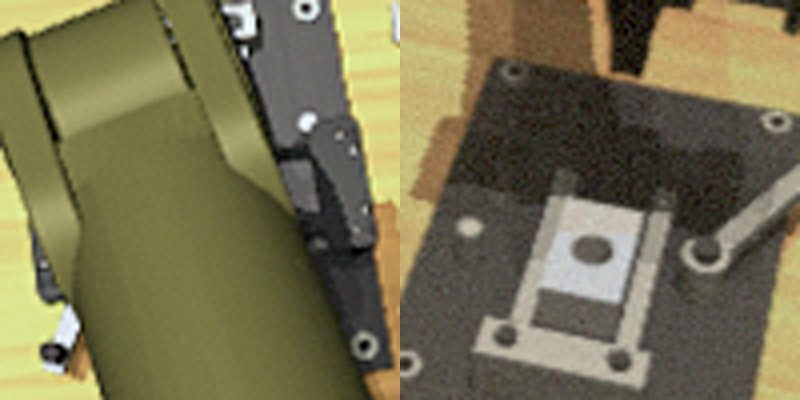

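The fingertips sit behind the block and on the channel's centre line. The block and gate are undisturbed. Now I'll go down behind the block and approach it.

```bash
python3 -m jog '[[[0,0,-0.05,0.6,0],[0,0,0,0.6,0],[0,0,0,0.03,0],[0,0,0,0,0],[0,0.25,0,0,0],[0,0.25,0,0,0],[0,0.25,0,0,0],[0,0,0,0,0]]]'
python3 -c "
from fit import *;st()"
python3 -m jog '[[[0,0.2,0,0,0],[0,0.2,0,0,0],[0,0.15,0,0,0],[0,0.1,0,0,0],[0,0,0,0,0]]]'
python3 -c "
from fit import *;st()"
```

```text
time: 4.32
position: [0.551, 0.0858, 0.037]
tool_rot: [-3.139, -0.112, -0.0]
ft_force: [0.0, -0.7, -1.2]
grip_width: 0.008
t 4.33 fix [-8.9  0.3] z 37.0 yaw_fix -0.05 tilt [ 0.     0.001 -1.   ] F [ 0.  -0.7 -1.2] grip 0.008 q7 -1.86
time: 4.95
position: [0.5762, 0.0875, 0.0369]
tool_rot: [-3.139, -0.112, 0.0]
ft_force: [0.6, -0.4, 0.7]
grip_width: 0.005
t 4.95 fix [16.3  0.2] z 36.9 yaw_fix -0.04 tilt [-0.  0. -1.] F [ 0.6 -0.4  0.7] grip 0.005 q7 -1.87
```

```bash
python3 -m jog '[[[0,0.05,0,0,0],[0,0,0,0,0]]]'
python3 -m jog '[[[0,0.05,0,0,0],[0,0,0,0,0]]]'
python3 -m jog '[[[0,0.04,0,0,0],[0,0,0,0,0]]]'
python3 -c "
from fit import *;st()"
```

```text
time: 5.2
position: [0.578, 0.0876, 0.0371]
tool_rot: [3.139, 0.112, 0.0]
ft_force: [0.5, -0.4, -0.1]
grip_width: 0.007
time: 5.45
position: [0.5801, 0.0877, 0.0371]
tool_rot: [3.139, 0.112, 0.0]
ft_force: [-0.3, 0.3, 0.5]
grip_width: 0.003
time: 5.7
position: [0.5817, 0.0878, 0.037]
tool_rot: [3.14, 0.112, 0.0]
ft_force: [0.3, 0.2, -0.2]
grip_width: 0.005
t 5.7 fix [21.9  0.1] z 37.0 yaw_fix -0.04 tilt [ 0. -0. -1.] F [ 0.3  0.2 -0.2] grip 0.005 q7 -1.88
```

```bash
for i in 1; do python3 -m jog '[[[0,0.05,0,0,0],[0,0,0,0,0]]]' | grep -E "posi|force"; done
python3 -m jog '[[[0,0.05,0,0,0],[0,0,0,0,0]]]'| grep -E "posi|force"
python3 - <<'E'
from fit import *
im,d=snap('scene','scene2');w=p[:2]+R(p[2])@np.array([40,0])/1e3
u,v=map(int,proj('scene',[*w,.05]));print(u-40,v-40)
cv2.imwrite('pics/c2.png',cv2.convertScaleAbs(cv2.resize(im[v-40:v+40,u-40:u+40,::-1],(560,560),interpolation=cv2.INTER_CUBIC),alpha=1.8))
E
```

```text
position: [0.5837, 0.088, 0.037]
ft_force: [-0.6, 0.2, -0.3]
position: [0.5858, 0.0881, 0.037]
ft_force: [-0.3, 0.3, 0.2]
317 184
```

View pics/c2.png

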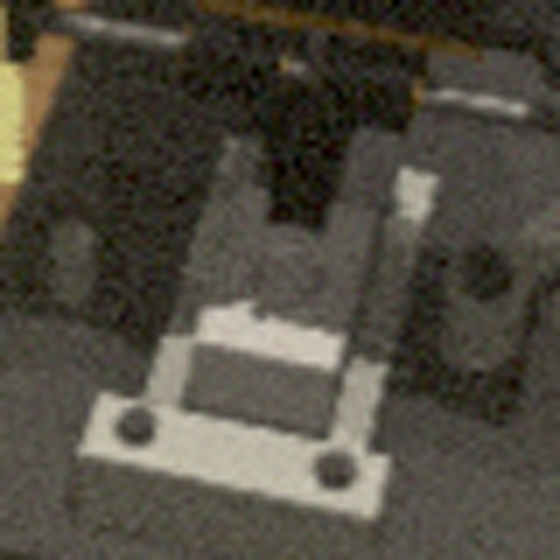

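Run:
```python
from fit import *
g=lambda x,y,z:np.round(1e3*R(p[2]).T@(atz('scene',317+(x-3)/7,184+(y-3)/7,z/1e3)[:2]-p[:2]),1)
print(g(187,348,50),g(340,368,50),'stop',g(100,398,54),g(390,457,54),'rear',g(300,225,50))
```

```text
[ 73.6 -22.8] [68.3 23.9] stop [103.9 -42.5] [101.8  45.4] rear [12.8 -0.5]
```

Run:
```python
from fit import *
d=np.load('pics/scene2.npy')
w=p[:2]+R(p[2])@np.array([25.9,0])/1e3
print('tcp px',proj('scene',[*w,.037]))
for n in ('scene0','scene2'):
  d=np.load(f'pics/{n}.npy')
  print(n)
  for v in range(190,256,3):
    o=[]
    for u in (356,358,360):
        P=atd('scene',u,v,d[v,u]);q=R(p[2]).T@(P[:2]-p[:2])*1e3;o.append((*q.round(0).astype(int),int(P[2]*1e3)))
    print(v,o)
```

```text
tcp px (np.float64(357.98913555883803), np.float64(223.88311310921463))
scene0
190 [(np.int64(-98), np.int64(-31), 20), (np.int64(-100), np.int64(-26), 20), (np.int64(-102), np.int64(-22), 19)]
193 [(np.int64(-84), np.int64(-28), 24), (np.int64(-86), np.int64(-23), 23), (np.int64(-92), np.int64(-19), 19)]
196 [(np.int64(-76), np.int64(-26), 22), (np.int64(-78), np.int64(-21), 21), (np.int64(-81), np.int64(-17), 19)]
199 [(np.int64(-64), np.int64(-23), 23), (np.int64(-68), np.int64(-19), 21), (np.int64(-70), np.int64(-15), 20)]
202 [(np.int64(-57), np.int64(-22), 21), (np.int64(-58), np.int64(-17), 21), (np.int64(-57), np.int64(-12), 23)]
205 [(np.int64(-48), np.int64(-20), 20), (np.int64(-49), np.int64(-15), 20), (np.int64(-52), np.int64(-11), 19)]
208 [(np.int64(-38), np.int64(-17), 20), (np.int64(-37), np.int64(-13), 22), (np.int64(-39), np.int64(-8), 21)]
211 [(np.int64(0), np.int64(-11), 49), (np.int64(711), np.int64(94), 780), (np.int64(-33), np.int64(-7), 18)]
214 [(np.int64(10), np.int64(-9), 50), (np.int64(8), np.int64(-5), 49), (np.int64(8), np.int64(0), 50)]
217 [(np.int64(
[... 3032 characters left out ...]
, np.int64(8), 47), (np.int64(69), np.int64(13), 50)]
238 [(np.int64(71), np.int64(5), 40), (np.int64(69), np.int64(9), 40), (np.int64(72), np.int64(14), 44)]
241 [(np.int64(71), np.int64(6), 30), (np.int64(70), np.int64(10), 31), (np.int64(71), np.int64(15), 34)]
244 [(np.int64(71), np.int64(7), 21), (np.int64(70), np.int64(11), 22), (np.int64(70), np.int64(15), 22)]
247 [(np.int64(108), np.int64(12), 56), (np.int64(104), np.int64(16), 52), (np.int64(105), np.int64(20), 54)]
250 [(np.int64(114), np.int64(14), 53), (np.int64(114), np.int64(18), 54), (np.int64(113), np.int64(22), 55)]
253 [(np.int64(121), np.int64(15), 53), (np.int64(122), np.int64(20), 55), (np.int64(120), np.int64(23), 53)]
```

The depth image shows the real fingertips at about z = 75, hovering above the block, although the state says 37. The block hasn't moved. I'll check this height offset against the earlier pictures.

Run:
```python
from fit import *
st()
def low(n,tcp,box):
    d=np.load(f'pics/{n}.npy');out=[]
    for v in range(0,400):
        for u in range(0,640):
            if d[v,u]<=0: continue
            P=atd('scene',u,v,d[v,u])
            if np.hypot(*(P[:2]-tcp[:2]))<box and P[2]>.06: out.append((P[2],u,v,*P[:2]))
    out.sort();o=np.array(out);print(n,'n',len(o),'z percentiles',np.percentile(o[:,0],[1,3,5,10,25,50]).round(3));print(o[5:40:5].round(3))
low('scene0',np.array([.2876,-.5823]),.07)
low('scene1',np.array([.5186,.0812]),.025)
low('scene2',np.array([.5858,.0881]),.018)
print(proj('scene',[.2876,-.5823,.185]),proj('scene',[.2876,-.5823,.225]))
```

```text
t 6.25 fix [25.8  0.1] z 37.0 yaw_fix -0.04 tilt [-0. -0. -1.] F [ 0.3 -0.1  0. ] grip 0.003 q7 -1.88Traceback (most recent call last):
  File "<stdin>", line 11, in <module>
  File "<stdin>", line 8, in low
  File "h.py", line 14, in atd
    o,r=ray(n,u,v);return o+r*d
        ~~~^^^^^^^
  File "h.py", line 6, in ray
    p=eyes.camera_params(n);K=np.array(p['camera_matrix']);T=np.array(p['pose'])
ValueError: time passes only in moves, steps and waits
```

```bash
sed -i 's/^def snap/from functools import lru_cache\n@lru_cache\ndef cp(n): return eyes.camera_params(n)\ndef snap/; s/p=eyes.camera_params(n)/p=cp(n)/' h.py
python3 - <<'E'
from fit import *
def low(n,tcp,box):
    d=np.load(f'pics/{n}.npy');out=[]
    for v in range(0,290):
        for u in range(100,460):
            if d[v,u]<=0: continue
            P=atd('scene',u,v,d[v,u])
            if np.hypot(*(P[:2]-tcp[:2]))<box and P[2]>.06: out.append((P[2],u,v,*P[:2]))
    out.sort();o=np.array(out);print(n,len(o),o[:,0].round(3)[[0,3,6,10,15,20,40]]);print(o[3:24:5].round(3))
low('scene0',np.array([.2876,-.5823]),.07)
low('scene1',np.array([.5186,.0812]),.025)
low('scene2',np.array([.5858,.0881]),.018)
print(proj('scene',[.2876,-.5823,.185]),proj('scene',[.2876,-.5823,.225]))
E
```

```text
scene0 892 [0.22  0.221 0.222 0.224 0.226 0.227 0.231]
[[  0.221 138.     41.      0.32   -0.62 ]
 [  0.224 177.     36.      0.259  -0.537]
 [  0.225 139.     39.      0.315  -0.619]
 [  0.227 140.     38.      0.312  -0.618]
 [  0.228 175.     38.      0.279  -0.53 ]]
scene1 312 [0.121 0.125 0.125 0.126 0.128 0.13  0.135]
[[1.25e-01 3.66e+02 1.78e+02 5.29e-01 8.30e-02]
 [1.26e-01 3.64e+02 1.78e+02 5.32e-01 7.90e-02]
 [1.27e-01 3.68e+02 1.79e+02 5.34e-01 8.80e-02]
 [1.29e-01 3.64e+02 1.77e+02 5.32e-01 7.90e-02]
 [1.30e-01 3.62e+02 1.76e+02 5.32e-01 7.40e-02]]
scene2 538 [0.073 0.076 0.077 0.078 0.08  0.082 0.087]
[[7.60e-02 3.56e+02 2.15e+02 5.98e-01 8.40e-02]
 [7.80e-02 3.56e+02 2.14e+02 5.97e-01 8.40e-02]
 [7.90e-02 3.62e+02 2.15e+02 5.96e-01 9.70e-02]
 [8.10e-02 3.56e+02 2.13e+02 5.97e-01 8.40e-02]
 [8.20e-02 3.60e+02 2.14e+02 5.98e-01 9.30e-02]]
(np.float64(160.17638016724362), np.float64(51.07747241932802)) (np.float64(156.68733974526424), np.float64(37.08257287886718))
```

In all three pictures the tips are about 38 mm higher than the reported TCP, in both the open and shut states, so I'll trust the cameras for height. I'll back off behind the block and go down until the true tip height is about 38 mm (reported about 0).

```bash
python3 -m jog '[[[0,-0.8,0,0,0],[0,-0.85,0,0,0],[0,0,0,0,0],[0,0,0,0.4,0],[0,0,0,0.3,0],[0,0,0,0.2,0],[0,0,0,0,0]]]'
cat >> fit.py <<'E'
def tipcheck(f):
    s=get_state();t=s['position'];im,d=snap('scene',f)
    q=R(p[2]).T
    u0,v0=map(int,proj('scene',[t[0],t[1],t[2]+.06]));out=[];blk=[]
    for v in range(v0-40,v0+70):
        for u in range(u0-45,u0+45):
            if d[v,u]<=0: continue
            P=atd('scene',u,v,d[v,u]);f2=q@(P[:2]-p[:2])*1e3
            if np.hypot(*(P[:2]-t[:2]))<.018 and P[2]>t[2]+.02: out.append((P[2]*1e3,*f2))
            if abs(f2[1])<18 and 55<f2[0]<130 and .025<P[2]<.045: blk.append(f2[0])
    o=np.array(sorted(out));print('tip z',o[[2,5,10],0].round(0),'front x',np.percentile(o[:60,1],90).round(1),'block front x',np.median(blk) if blk else None,len(blk)); return im
E
python3 - <<'E'
from fit import *
st();tipcheck('scene3')
E
```

```text
time: 7.12
position: [0.5191, 0.0835, -0.0002]
tool_rot: [-3.139, -0.112, 0.004]
ft_force: [-0.3, 0.3, -0.1]
grip_width: 0.006
t 7.12 fix [-40.9   0.3] z -0.2 yaw_fix -0.03 tilt [-0.002  0.    -1.   ] F [-0.3  0.3 -0.1] grip 0.006 q7 -1.88
tip z [20. 20. 20.] front x -31.2 block front x 123.92819605700303 196
```

```bash
python3 -m jog '[[[0,0.3,0,0,0],[0,0.3,0,0,0],[0,0.2,0,0,0],[0,0.15,0,0,0],[0,0.15,0,0,0],[0,0.15,0,0,0],[0,0,0,0,0]]]'
python3 - <<'E'
from fit import *
st();im=tipcheck('scene4')
w=p[:2]+R(p[2])@np.array([40,0])/1e3
u,v=map(int,proj('scene',[*w,.05]));print(u-40,v-40)
cv2.imwrite('pics/c4.png',cv2.convertScaleAbs(cv2.resize(im[v-40:v+40,u-40:u+40,::-1],(560,560),interpolation=cv2.INTER_CUBIC),alpha=1.8))
E
```

```text
time: 8.05
position: [0.5708, 0.087, 0.0011]
tool_rot: [-3.139, -0.112, -0.003]
ft_force: [-0.5, 0.2, -0.9]
grip_width: 0.006
t 8.05 fix [10.9  0.1] z 1.1 yaw_fix -0.05 tilt [ 0.002  0.    -1.   ] F [-0.5  0.2 -0.9] grip 0.006 q7 -1.9
tip z [48. 49. 50.] front x 25.6 block front x 125.8722689598481 109
317 184
```

View pics/c4.png

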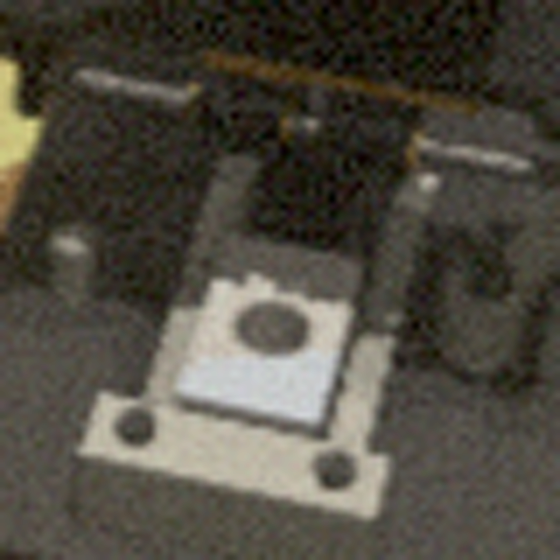

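The block is now sliding. Its front edge is at crop (180,395) to (325,425), roughly 10 mm short of the stop. I'll push on in small steps and watch the force.

```bash
python3 -m jog '[[[0,0.1,0,0,0],[0,0.08,0,0,0],[0,0,0,0,0]]]'| grep -E "posi|force"
python3 -m jog '[[[0,0.04,0,0,0],[0,0,0,0,0]]]'| grep -E "posi|force"
python3 -m jog '[[[0,0.04,0,0,0],[0,0,0,0,0]]]'| grep -E "posi|force"
python3 -c "
from fit import *;st()"
```

```text
position: [0.5772, 0.0875, 0.001]
ft_force: [-1.5, 0.2, 2.5]
position: [0.5783, 0.0876, 0.001]
ft_force: [-3.0, 0.1, 2.5]
position: [0.5787, 0.0876, 0.001]
ft_force: [-5.6, -0.7, 4.8]
t 8.97 fix [18.9  0.1] z 1.0 yaw_fix -0.03 tilt [-0.003 -0.001 -1.   ] F [-5.6 -0.7  4.8] grip 0.006 q7 -1.9
```

```bash
python3 -m jog '[[[0,0.04,0,0,0],[0,0,0,0,0]]]'| grep -E "posi|force"
python3 -m jog '[[[0,0.04,0,0,0],[0,0,0,0,0],[0,0,0,0,0]]]'| grep -E "posi|force"
python3 - <<'E'
from fit import *
st();im=tipcheck('scene5')
w=p[:2]+R(p[2])@np.array([40,0])/1e3
u,v=map(int,proj('scene',[*w,.05]))
cv2.imwrite('pics/c5.png',cv2.convertScaleAbs(cv2.resize(im[v-40:v+40,u-40:u+40,::-1],(560,560),interpolation=cv2.INTER_CUBIC),alpha=1.8))
E
```

```text
position: [0.5786, 0.0876, 0.0009]
ft_force: [-9.6, -0.9, 8.4]
position: [0.5786, 0.0875, 0.0008]
ft_force: [-14.1, -2.0, 11.2]
t 9.6 fix [18.7  0. ] z 0.8 yaw_fix -0.02 tilt [-0.009 -0.002 -1.   ] F [-14.1  -2.   11.2] grip 0.002 q7 -1.9
tip z [47. 48. 50.] front x 33.6 block front x 125.38915042812377 138
```

View pics/c5.png

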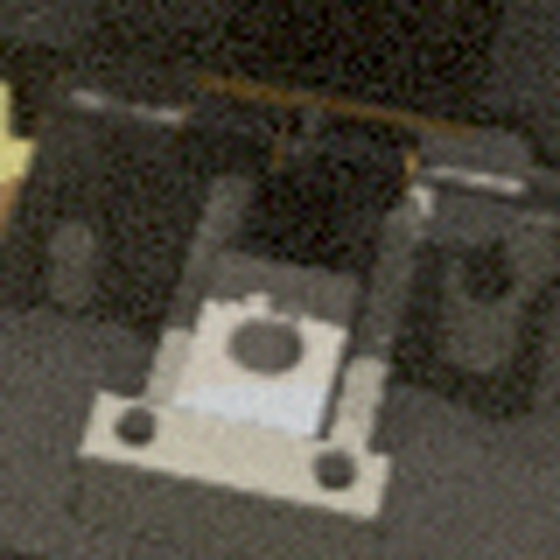

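The block's front edge lies on the stop edge. The tool stalled at x = 18.7 while the force rose to 14 N, so the block is home. I'll back off, lift, and go round behind the pin while turning.

```bash
python3 -m jog '[[[0,-0.5,0,0,0],[0,-0.5,0,0,0],[0,0,0,-0.85,0],[0,0,0,-0.85,0],[0,-0.36,-0.98,0,0],[0,-0.36,-0.98,0,0],[0,-0.36,-0.98,0,0],[0,-0.36,-0.98,0,0],[0,0,0,0,-1],[0,0,0,0,-1]]]'
python3 -m jog '[[[0,0,0,0,-1],[0,0,0,0,-1],[0,0,0,0,-1],[0,0,0,0,-1],[0,0,0,0,-1],[0,0,0,0,-1],[0,0,0,0,-1],[0,0,0,0,-1],[0,0,0,0,-1],[0,0,0,0,-1]]]'
python3 -m jog '[[[0,0,0,0,-0.5],[0,0,0,0,0]]]'
cat > pic.py <<'E'
from fit import *
import sys
st();ims=[]
for n in('top','scene'):
    im,d=snap(n,n+sys.argv[1]);w=p[:2]+R(p[2])@np.array([-20,50])/1e3
    u,v=map(int,proj(n,[*w,.05]));print(n,u-65,v-65)
    ims.append(cv2.convertScaleAbs(cv2.resize(im[v-65:v+65,u-65:u+65,::-1],(400,400),interpolation=cv2.INTER_CUBIC),alpha=1.8))
cv2.imwrite(f'pics/c{sys.argv[1]}.png',np.hstack(ims))
E
python3 pic.py 6
```

```text
time: 10.9
position: [0.4754, 0.2386, 0.0694]
tool_rot: [-3.116, -0.392, -0.004]
ft_force: [0.4, 0.8, -0.5]
grip_width: 0.006
time: 12.15
position: [0.4759, 0.2378, 0.0693]
tool_rot: [2.66, 1.67, 0.004]
ft_force: [-0.7, -0.3, -0.2]
grip_width: 0.008
time: 12.4
position: [0.4756, 0.2377, 0.0692]
tool_rot: [2.626, 1.723, 0.003]
ft_force: [-0.2, -0.2, 0.2]
grip_width: 0.002
t 12.4 fix [-73.2 157.2] z 69.2 yaw_fix 62.42 tilt [ 0.002  0.001 -1.   ] F [-0.2 -0.2  0.2] grip 0.002 q7 -1.11
top 205 162
scene 319 145
```

View pics/c6.png

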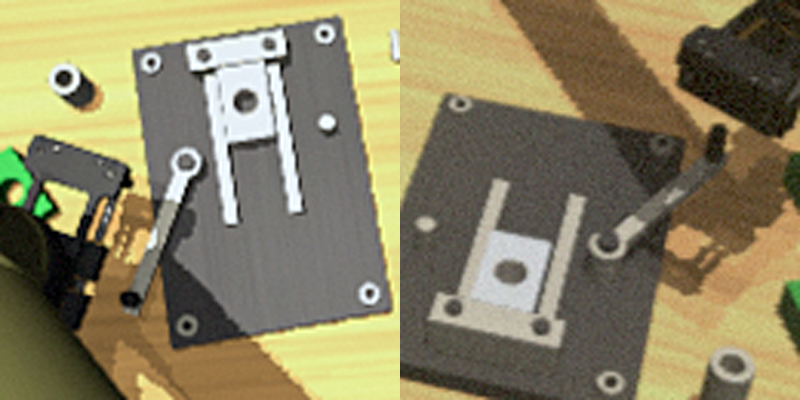

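The block is home, the gate hasn't moved, and the fingers are about 44 mm behind the pin along its tangent. I'll lower to a tip height of about 58, close the gap and start the arc, using -0.28, -0.025 and -1 per 5° step.

```bash
python3 -m jog '[[[0,0,0,0.6,0],[0,0,0,0.62,0],[0,0,0,0,0],[0,-0.3,0,0,0],[0,-0.32,0,0,0],[0,-0.28,-0.025,0,-1],[0,-0.28,-0.025,0,-1],[0,-0.28,-0.025,0,-1],[0,-0.28,-0.025,0,-1],[0,-0.28,-0.025,0,-1]]]'
python3 - <<'E'
from fit import *
st();im,d=snap('scene','scene7');im2,d=snap('scene','scene7b')
w=p[:2]+R(p[2])@np.array([-40,40])/1e3
u,v=map(int,proj('scene',[*w,.05]))
cv2.imwrite('pics/c7.png',cv2.convertScaleAbs(cv2.resize(im[v-55:v+55,u-55:u+55,::-1],(560,560),interpolation=cv2.INTER_CUBIC),alpha=2.2))
E
```

```text
time: 13.75
position: [0.4471, 0.1611, 0.0211]
tool_rot: [2.187, 2.254, 0.001]
ft_force: [-0.8, 1.6, 0.7]
grip_width: 0.009
t 13.75 fix [-107.1   82.8] z 21.1 yaw_fix 87.59 tilt [ 0.001 -0.    -1.   ] F [-0.8  1.6  0.7] grip 0.009 q7 -0.54
```

View pics/c7.png

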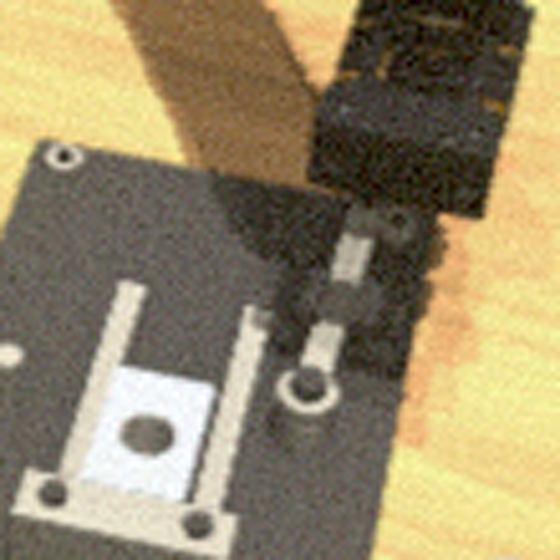

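The gate is following and now lies parallel to the channel, with the fingers on the pin. I'll continue the arc.

```bash
python3 -m jog '[[[0,-0.28,-0.025,0,-1],[0,-0.28,-0.025,0,-1],[0,-0.28,-0.025,0,-1],[0,-0.28,-0.025,0,-1],[0,-0.28,-0.025,0,-1],[0,-0.28,-0.025,0,-1],[0,-0.28,-0.025,0,-1],[0,-0.28,-0.025,0,-1],[0,-0.28,-0.025,0,-1],[0,-0.28,-0.025,0,-1]]]'
cat >> fit.py <<'E'
def gq():
    s=get_state();q=R(p[2]).T@(s['position'][:2]-p[:2])*1e3-[19,60]
    print('radius',np.hypot(*q).round(1),'q by TCP deg',np.degrees(np.arctan2(-q[0],-q[1])-np.arctan2(17,128)).round(1))
E
python3 -c "
from fit import *;st();gq()"
```

```text
time: 15.1
position: [0.4823, 0.0582, 0.0205]
tool_rot: [-1.033, -2.967, 0.001]
ft_force: [-1.5, 0.6, 0.8]
grip_width: 0.006
t 15.1 fix [-79.4 -22.3] z 20.5 yaw_fix 137.49 tilt [-0.    -0.001 -1.   ] F [-1.5  0.6  0.8] grip 0.006 q7 0.5
radius 128.3 q by TCP deg 42.5
```

```bash
python3 -m jog '[[[0,-0.28,-0.025,0,-1],[0,-0.28,-0.025,0,-1],[0,-0.28,-0.025,0,-1],[0,-0.28,-0.025,0,-1],[0,-0.28,-0.025,0,-1],[0,-0.28,-0.025,0,-1],[0,-0.14,-0.012,0,-0.5],[0,0,0,0,0]]]'
python3 -c "
from fit import *;st();gq()"
python3 -m jog '[[[0,-0.14,-0.012,0,-0.5],[0,-0.14,-0.012,0,-0.5],[0,-0.06,0,0,-0.2],[0,0,0,0,0]]]'
python3 -c "
from fit import *;st();gq()"
```

```text
time: 16.1
position: [0.5455, 0.0226, 0.0204]
tool_rot: [0.166, 3.137, -0.0]
ft_force: [0.2, -1.2, 0.6]
grip_width: 0.003
t 16.1 fix [-18.9 -62.3] z 20.4 yaw_fix 169.8 tilt [ 0. -0. -1.] F [ 0.2 -1.2  0.6] grip 0.003 q7 1.02
radius 128.1 q by TCP deg 9.7
time: 16.6
position: [0.5586, 0.0206, 0.0203]
tool_rot: [-0.0, 3.142, -0.001]
ft_force: [0.3, -1.6, 1.1]
grip_width: 0.006
t 16.6 fix [ -6.  -65.3] z 20.3 yaw_fix -184.13 tilt [ 0.    -0.001 -1.   ] F [ 0.3 -1.6  1.1] grip 0.006 q7 1.11
radius 127.8 q by TCP deg 3.7
```

```bash
python3 -m jog '[[[0,-0.08,0,0,-0.4],[0,-0.06,0,0,-0.3],[0,0,0,0,0]]]'| grep -E "posi|force"
python3 -m jog '[[[0,-0.05,0,0,0],[0,0,0,0,0]]]'| grep -E "posi|force"
python3 -m jog '[[[0,-0.05,0,0,0],[0,0,0,0,0]]]'| grep -E "posi|force"
python3 -c "
from fit import *;st();gq()"
```

```text
position: [0.5644, 0.0213, 0.0201]
ft_force: [-0.8, -0.9, 0.4]
position: [0.5661, 0.0216, 0.0201]
ft_force: [-0.9, -1.8, -0.4]
position: [0.5663, 0.0215, 0.0199]
ft_force: [-5.5, -2.0, 4.0]
t 17.48 fix [  1.8 -64.9] z 19.9 yaw_fix -180.53 tilt [-0.004 -0.001 -1.   ] F [-5.5 -2.   4. ] grip 0.007 q7 1.16
radius 126.1 q by TCP deg 0.3
```

The tool has stalled at q ≈ 0.3° with the force rising, so the gate is on the pillar. I'll press a little more to seat it.

```bash
python3 -m jog '[[[0,-0.05,0,0,0],[0,0,0,0,0]]]'| grep -E "posi|force"
python3 -m jog '[[[0,-0.05,0,0,0],[0,0,0,0,0],[0,0,0,0,0]]]'| grep -E "posi|force"
python3 -m jog '[[[0,0.3,0,0,0],[0,0.6,0,0,0],[0,0,0,-1,0],[0,0,0,-1,0],[0,0.8,0,-0.5,0],[0,0.5,0.9,-0.5,0],[0,0,0.98,0,0],[0,0,0.98,0,0],[0,0,0,0,0]]]'
python3 -c "
from fit import *;st()"
```

```text
position: [0.5664, 0.0215, 0.0198]
ft_force: [-11.0, -2.5, 7.3]
position: [0.5665, 0.0214, 0.0196]
ft_force: [-15.0, -3.9, 11.1]
time: 19.23
position: [0.4769, 0.1353, 0.1408]
tool_rot: [-0.11, 3.137, 0.003]
ft_force: [-0.7, -0.6, 0.1]
grip_width: 0.007
t 19.23 fix [-79.2  55. ] z 140.8 yaw_fix -180.11 tilt [ 0.003  0.002 -1.   ] F [-0.7 -0.6  0.1] grip 0.007 q7 1.17
```

```bash
python3 -m jog '[[[0,0,0.98,-0.3,0],[0,0,0.98,-0.3,0],[0,0,0.98,0,0],[0,0,0.98,0,0],[0,0,0,0,0],[0,0,0,0,0]]]' | head -2
python3 - <<'E'
from fit import *
st();ims=[]
for n in('top','scene'):
    im,d=snap(n,n+'9');w=p[:2]+R(p[2])@np.array([40,-10])/1e3
    u,v=map(int,proj(n,[*w,.05]));h=50;print(n,u-h,v-h)
    ims.append(cv2.convertScaleAbs(cv2.resize(im[v-h:v+h,u-h:u+h,::-1],(400,400),interpolation=cv2.INTER_CUBIC),alpha=1.8))
cv2.imwrite('pics/c9.png',np.hstack(ims))
E
```

```text
time: 19.98
position: [0.4679, 0.2862, 0.164]
t 19.98 fix [-77.4 206.2] z 164.0 yaw_fix -180.55 tilt [ 0. -0. -1.] F [ 1.  -0.4 -0.4] grip 0.004 q7 0.78
top 238 152
scene 302 173
```

View pics/c9.png

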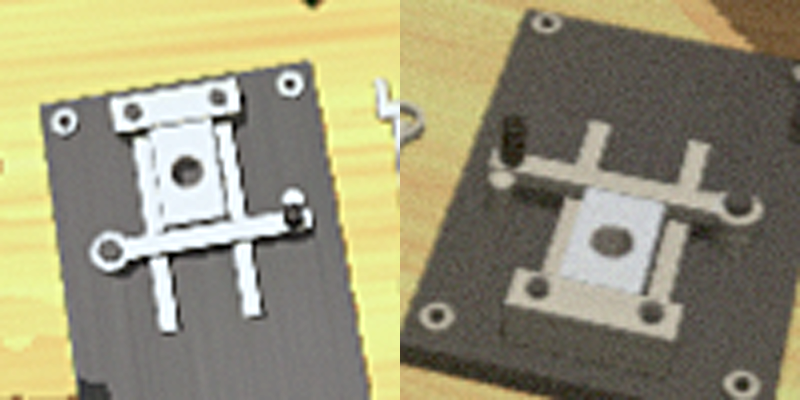

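The arm lies across the channel against the pillar, and the block is against the end stop. I'll do one numeric check of the block, the pin and the untouched parts.

Run:
```python
from fit import *
f=lambda n,x,y,z:np.round(1e3*R(p[2]).T@(atz(n,x,y,z/1e3)[:2]-p[:2]),1)
for nm,n,x,y,z in[('bore','top',186,171,50),('pin','top',293,207,77),('bore','scene',611-400,241,50),('pin','scene',515-400,120,77)]:
    o=(238,152) if n=='top' else (302,173)
    q=f(n,o[0]+(x-1.5)/4,o[1]+(y-1.5)/4,z);print(nm,n,q,'q',np.arctan2(19-q[0],60-q[1]).round(3))
a=cv2.imread('pics/scene0.png').astype(int);b=cv2.imread('pics/scene9.png').astype(int)
for nm,(x0,y0,x1,y1) in dict(spare=(230,190,270,224),wrench=(268,196,312,252),socket=(412,254,438,288),green=(268,270,306,312)).items():
    print(nm,'mean diff',np.abs(a-b)[y0:y1,x0:x1].mean().round(2))
print('noise',np.abs(a-b)[330:390,100:250].mean().round(2))
```

```text
bore top [64.5 -1. ] q -0.641
pin top [ 21.5 -70. ] q -0.019
bore scene [65.7 -0.2] q -0.66
pin scene [ 17.7 -67. ] q 0.01
spare mean diff 7.31
wrench mean diff 7.35
socket mean diff 6.39
green mean diff 6.15
noise 5.77
```

The bore is at x = 65 ± 1, which is home. The gate angle is 0 ± 0.02, and the other parts haven't moved. Handing in.

```bash
python3 -c "
from bench import job; print(job.close_job())"
```

```text
the job is handed in; nothing more can be done
None
```

I pushed the block home against the end stop, then swung the arm round by its pin until it came up against the pillar. I handed the job in at about 20 s with the tool well clear.

**Last checks**
- **Block:** the two cameras put its centre at fixture x = 64.5 and 65.7 mm (home is 65). The tool also stalled there while the force rose to 14 N.
- **Swing arm:** the cameras read its angle as -0.019 and +0.010 rad (shut is 0). It stalled there at about 15 N.
- **Spare, wrench and socket:** their picture areas show little more than camera noise against the start: mean differences of 6.4–7.4 against a noise level of 5.8.

**What disagreed:** the reported tool height was about 38 mm too low compared with the depth pictures. Because of this, my first push passed above the block without touching it. I found this in a picture, set heights by camera from then on, and repeated the push.

While seating the block and the arm I also saw an upward force of about 11 N on the tool. The pictures showed no lift or tilt of the block.

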